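# Clear the core-measuring stand and draw its sprung pointer rod to the red mark

## Task

With the orange scraper block (not with the fingers), wipe the three rock chips off the white measuring plate into the blue catch tray at its open end, and put the scraper back on its green mat. Then take the black upright grip of the sprung telescoping rod, pull the rod out until its yellow pointer lines up with the red marker on the scale, and finish while still holding it there, since it springs back if let go. Do not shift the red marker or disturb the other things on the bench.

Things in the scene. Friction and masses are not known exactly. Their poses are not given: they have to be found in the camera images.
- stand: fixed measuring stand. Origin at bench height under the working field; y axis along the rod (pulled out towards -y), x across it, away from the robot at yaw 0. White plate: x -62 to 62 mm between side rims 8 mm wide, y -115 to 145, top at height 30, rim tops 38. Its -y end is open above the catch tray. White scale bar beyond the +x rim: x 72 to 96, top at 38, black ticks every 10 mm
- tray_floor (a point): centre of the blue catch tray's floor, height 8 mm, at stand x 0, y -177. Inside the tray: stand x -75 to 75, y -115 (the plate's end) to -238; side walls up to height 34, end wall to 48
- tube_mouth (a point): mouth of the dark steel outer tube that the rod comes out of: stand x 0, y 148 mm, height 50. The tube, 22 mm diameter, runs on to y 308 in clamps whose tops are at height 64. The inner rod (10 mm steel) can be pulled out 130 mm to its end stop; its spring pulls it back in with about 3 N at rest plus 0.06 N per mm
- grip: black upright round grip with a yellow ring, on the rod's free end: 22 mm diameter (24 below height 60), from height 35 to 101 mm, so 5 mm clear of the plate. Origin at bench height on its axis, at stand x 0, y 125 when the rod is in. A yellow pointer arm 4 mm thick at height 46 reaches from it in +x over the scale. Slides only along the stand's y
- pointer_tip (a point): tip of the yellow pointer, on its centre line: 73 mm in stand +x from the grip's axis, 46 mm above the bench. Lined up when its y along the stand equals that of red_mark
- red_mark (a point): plate-side edge of the red marker's upright blade (4 mm thick), on its centre plane: stand x 77 mm, height 48, blade top 54. Its place along the scale differs each time, 45 to 100 mm of pull from the rod's rest; it slides stiffly (8 N). Axes as the stand's
- scraper: scraper block standing on the mat, 0.1 to 0.2 kg: orange foot 92 (x) x 24 (y) x 26 mm high, wooden handle above it 56 (x) x 22 (y) mm from 26 to 64 mm height. Origin at the centre of its underside
- mat: green mat 130 x 130 x 3 mm lying fixed on the bench, origin at the centre of its underside
- chip1: brown rock chip 20 x 15 x 10 mm, 12 g, lying on the plate, origin at the centre of its underside
- chip2: grey-green rock chip 20 x 15 x 10 mm, 12 g, lying on the plate, origin at the centre of its underside
- chip3: ochre rock chip 20 x 15 x 10 mm, 12 g, lying on the plate, origin at the centre of its underside
- dish: shallow clear glass dish, 90 mm across, 18 mm high, on the bench; trades places with the green mat; to be left alone. Origin at the centre of its underside
- beaker: clear glass beaker, 72 mm across, 100 mm high, beyond the stand; to be left alone. Origin at the centre of its underside
- amber_bottle: brown glass bottle with black cap, 60 mm across, 150 mm high, beyond the stand; to be left alone. Origin at the centre of its underside
- jar: white jar with blue lid, 72 mm across, 85 mm high, to the left; to be left alone. Origin at the centre of its underside
- core: upright grey rock core, 38 mm across, 60 mm high, beyond the stand; to be left alone. Origin at the centre of its underside

How it is judged:
By the outcome, as a careful person would: the job done as asked, in the order asked, and still so for the second after the job is handed in, while the arm keeps its last pose, push and grip.
It also fails if it takes over 67 s, if anything falls off the work surface, if the arm or the gripper's body presses on something with over 40 N, if the wrist force passes 120 N, or if a joint passes its speed limit or range.

## Robot

A 6-joint arm with a two-finger parallel gripper is mounted at the origin on the work surface. World frame = base frame: x ahead of the robot, y to its left, z up, the work surface at z = 0. Lengths are in mm, angles in rad, forces in N, time in s.
With the tool pointing down it reaches from about 275 to 775 mm from the base axis. Payload 14.6 kg.
Tool frame: the origin (TCP) lies midway between the tips of the shut fingers; the grasp point (between the pads) lies 19 mm behind it (robot.grasp_offset is the distance from the TCP to the grasp point, in mm); z points along the fingers, y is the line along which they close (so a half turn about z gives the same grasp; the last joint's range is limited). The gripper opens to 85 mm and grips with 20 to 120 N. Pads are 22 mm wide; open, the fingers measure 114 mm over their backs; the gripper's body (76 mm by 85 mm) begins 54 mm behind the grasp point. The pads swing forward as they close: fully open they stand 13 mm farther back than shut.
Start: joints at [-1.458, 0.263, -0.048, 1.259, 0, 1.415], TCP at [138.914, -506.292, 231.278] pointing down, gripper open.
Joint ranges: [-2.65, 2.65], [-0.89, 1.7], [-1.18, 1.37], [-2.13, 2.11], [-1.35, 1.29], [-3.14, 3.14]. Speed limits (rad/s): [1.89, 1.89, 2.57, 2.79, 3.14, 3.14].

## Interface

Orientations are given as a unit quaternion [x, y, z, w].
In Python, from bench import telemetry, optics, finish_job, robot gives the robot as it stands.
- The arm moves only by the shell command python3 -m jog 'ROWS' [OPENING] [FORCE]. ROWS is JSON, a list of rows, each an object of numbers: "tx", "ty", "tz": the shift along the world's x, y, z in mm; "twist": the turn about the world's z in rad. In form: [{"tx": .., "ty": .., "tz": .., "twist": ..}, ...]. A call has 1 to 20 rows; each row shifts and turns the commanded pose from where the row before left it; what a row does not reach is not made up. A row lasts 1/10 s, in which the tool goes at most 50 mm and 8.59 degrees, less where a joint would pass 70% of its speed; a pose out of reach is approached as far as the arm can. A call is refused whole if a number of a shift passes 50 or a number of a turn 0.15, either way. A call with a gripper value outside its range is refused whole. OPENING is the finger opening in mm, from 0 to 85.4, set as the call begins (- or left out, the last holds). The fingers move at their own pace and stop on an object; FORCE is the grip in N (left out, the last holds). Time passes only in rows, so rows that do not move let the fingers close. It gives the time, the measured TCP pose, the force, the opening and the grip force at its end, in the units of the state.
- telemetry.observe(): the state, without advancing time (a new reading comes with each control period).
- optics.get_image(name): name is "scene" or "top"; returns (picture, depth): 480x640x3 uint8, blue, green, red; 480x640 float32, mm along the optical axis (not along the pixel's ray), 0 where there is no reading.
- optics.camera_info(name): a dict with "fx", "fy", "cx", "cy" (pixels), "view" (4x4, takes a point from world to camera coordinates). Camera axes: x right, y up, looking along -z (the intrinsics and any distortion apply to the point x, -y, -z); pixel columns grow to the right and rows downward; lengths in mm; the calibration is good to about 2 mm. A picture is of the moment at which its call begins. camera_info takes no time and is no camera call.
- finish_job(): hands the job in; it is judged then, once.
The state is a dict: "clock": time; "qpos": joint angles; "qd": joint speeds; "joint_torque": joint torques, N m; "tool_pos": TCP position; "tcp_rot": TCP orientation; "wrist_force": force on the tool from outside, world axes, zero at the start; "moment": the same for the moment, N m; "finger_gap": finger opening in mm; "finger_force": force on a finger pad.
Only numpy, scipy, OpenCV 4.12 (cv2) and the standard library are available. Lean on these libraries where they do the work, as an engineer would, in place of code of your own. Each camera call takes 0.05 s, during which the arm holds its last target. There are 200 camera calls.

## Working session

There is one attempt and no reset: what is moved stays moved. The work goes in short steps, Python scripts to look and compute and a shell command to move; the robot and the scene stay as the last step left them, time stands still between calls to the robot, and variables do not carry over. Pictures are saved under pics/ and viewed, at most 10 in all, crops included, and the job is handed in when it is done.

```bash
ls; mkdir -p pics; cat > h.py <<'E'
import numpy as np, cv2
from bench import telemetry, optics, robot
def grab(n,f=None):
    im,d=optics.get_image(n)
    if f: cv2.imwrite(f,im)
    return im,d
def world(n,d,us,vs,dep=None):
    c=optics.camera_info(n); us=np.asarray(us,float);vs=np.asarray(vs,float)
    z=d[vs.astype(int),us.astype(int)] if dep is None else dep
    P=np.stack([(us-c['cx'])/c['fx']*z,-(vs-c['cy'])/c['fy']*z,-z,np.ones_like(z)])
    return (np.linalg.inv(np.array(c['view']))@P)[:3].T
def cloud(n,d):
    v,u=np.mgrid[0:480,0:640]
    return world(n,d,u.ravel(),v.ravel()).reshape(480,640,3)
def project(n,p):
    c=optics.camera_info(n); q=np.array(c['view'])@np.append(p,1)
    return c['cx']+c['fx']*q[0]/-q[2], c['cy']-c['fy']*q[1]/-q[2]
E
python3 - <<'E'
from h import *
for n in("top","scene"):
    im,d=grab(n,f"pics/{n}0.png"); np.savez(f"{n}0.npz",im=im,d=d); print({k:np.round(v,3).tolist() for k,v in optics.camera_info(n).items()})
print(telemetry.observe())
E
```

```text
pics
{'fx': 440.857, 'fy': 440.857, 'cx': 318.051, 'cy': 245.072, 'view': [[0.016, -1.0, 0.022, 92.857], [0.994, 0.019, 0.106, -590.717], [-0.107, 0.02, 0.994, -1064.984], [0.0, 0.0, 0.0, 1.0]]}
{'fx': 537.46, 'fy': 537.46, 'cx': 318.516, 'cy': 239.277, 'view': [[0.796, 0.605, 0.011, -551.334], [-0.461, 0.594, 0.659, 168.188], [0.392, -0.53, 0.752, -1534.566], [0.0, 0.0, 0.0, 1.0]]}
{'clock': 0.1, 'qpos': array([-1.45832028e+00,  2.63463957e-01, -4.88739792e-02,  1.25940512e+00,
       -8.21108909e-06,  1.41549231e+00]), 'qd': array([ 0.00034136, -0.0023191 ,  0.00186853,  0.0001912 , -0.00081131,
        0.00075021]), 'joint_torque': array([ 4.14045237e-03, -6.38574600e+01,  3.85062611e+01,  9.91302193e-03,
       -5.57100316e-05, -2.25493966e-05]), 'tool_pos': array([ 138.87251065, -506.03916818,  230.87877321]), 'tcp_rot': array([ 9.91050001e-01,  1.33490346e-01,  6.03126298e-06, -4.73344836e-04]), 'wrist_force': array([-0.22436112,  0.40456006,  0.02652049]), 'moment': array([ 0.04022176, -0.02267739, -0.01717218]), 'finger_force': 0.0, 'finger_gap': 85.16425388913969}
```

View pics/top0.png

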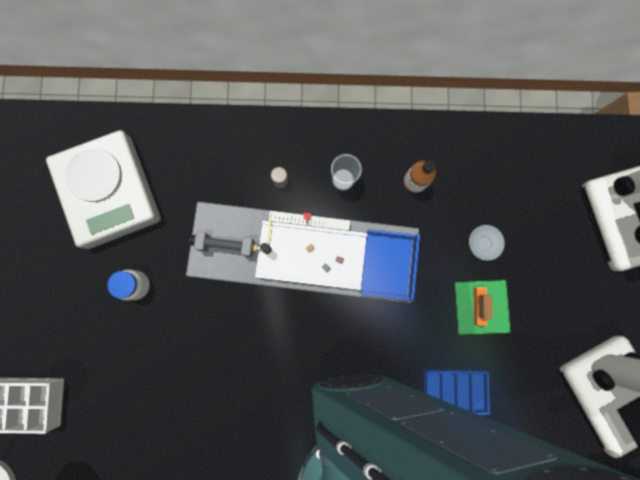

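View pics/scene0.png

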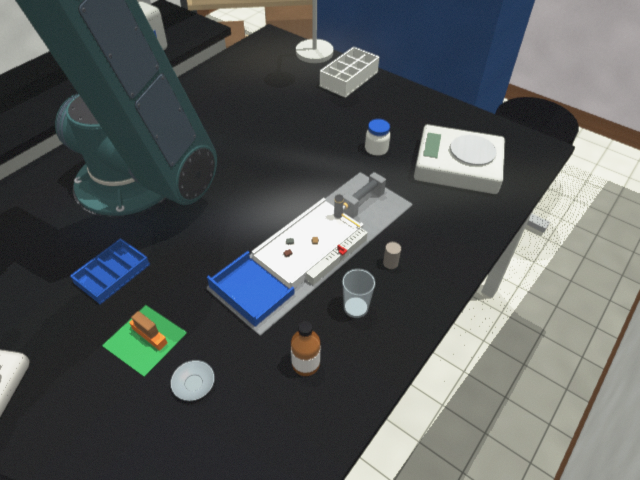

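The top view shows the stand around (310,255), with the rod pull direction to the image right, i.e. world -y. The chips are at (310,248), (326,268) and (340,260), the red marker at (307,217), the grip at (265,248), and the scraper on the mat at (485,307).

```bash
python3 - <<'E'
from h import *
T=np.load('top0.npz');im=T['im'];d=T['d'];W=cloud('top',d);hsv=cv2.cvtColor(im,cv2.COLOR_BGR2HSV)
H,S,V=[hsv[...,i].astype(int) for i in range(3)]
def roi(m,a,b,c,e):
    r=np.zeros_like(m);r[b:e,a:c]=m[b:e,a:c];return r
def rect(name,m):
    P=W[m];P=P[np.isfinite(P).all(1)];r=cv2.minAreaRect(P[:,:2].astype(np.float32))
    print(name,len(P),'rect',np.round(r[0],1),np.round(r[1],1),round(r[2],2),'mean',P.mean(0).round(1),'zmed',np.median(P[:,2]).round(1),'z5,95',np.percentile(P[:,2],[5,95]).round(1))
rect('plate',roi((S<50)&(V>150)&(abs(W[...,2]-30)<5),250,215,372,295))
rect('platerim',roi((W[...,2]>20)&(W[...,2]<44)&(S<60)&(V>120),250,205,372,297))
rect('base',roi((W[...,2]>2)&(W[...,2]<60)&(d>0),180,195,425,305))
rect('blue',roi((H>105)&(H<125)&(S>150)&(V>80),355,220,425,305))
rect('mat',roi((H>50)&(H<75)&(S>120)&(V>80),440,270,520,345))
rect('orange',roi((H>5)&(H<20)&(S>150)&(V>140),465,280,500,330))
rect('handle',roi((W[...,2]>50),460,275,505,335))
rect('foot',roi((W[...,2]>15),460,275,505,335))
rect('red',roi(((H<6)|(H>174))&(S>150)&(V>90),290,205,325,225))
rect('yellow',roi((H>20)&(H<34)&(S>110)&(V>100),255,210,285,260))
rect('grip',roi((W[...,2]>80),250,230,285,265))
for n,(a,b,c,e) in dict(chip1=(304,242,317,255),chip2=(320,262,332,274),chip3=(334,254,346,266)).items():
    rect(n,roi((V<150)|(S>70),a,b,c,e))
big=cv2.resize(im[195:345,180:530],None,fx=2.28,fy=2.28,interpolation=cv2.INTER_CUBIC);cv2.imwrite('pics/top_c.png',big)
E
```

```text
plate 4865 rect [575.9 118.3] [259.7 165.1] 84.14 mean [563.9 117.6  31.1] zmed 31.1 z5,95 [27.9 34.2]
platerim 6534 rect [576.5 118. ] [260.1 166.4] 84.15 mean [572.7 118.   33.1] zmed 32.0 z5,95 [28.2 40.9]
base 19674 rect [581. 141.] [280.4 628.3] 1.2 mean [572.9 133.9  18.1] zmed 10.9 z5,95 [ 2.6 40.7]
blue 2547 rect [546.4 -16.3] [274.7 162.7] 87.03 mean [554.1 -88.   17.8] zmed 10.9 z5,95 [ 7.1 48.2]
mat 1993 rect [ 436.6 -130.7] [133.7 508.7] 2.01 mean [ 441.8 -314.     7. ] zmed 4.2 z5,95 [0.3 7.7]
orange 192 rect [442.5 -94.6] [ 88.4 438.4] 0.8 mean [ 445.1 -296.7   36.4] zmed 30.0 z5,95 [23.5 36.2]
handle 285 rect [445.  -95.2] [ 54.9 440.4] 0.05 mean [ 446.1 -289.2   95.4] zmed 67.3 z5,95 [53.8 72.1]
foot 590 rect [441.3 -96.3] [ 90.8 441.9] 0.8 mean [ 445.1 -293.7   61.8] zmed 47.0 z5,95 [20.7 70.9]
red 13 rect [660.5 132. ] [6.8 9.9] 1.49 mean [661.1 132.7  48.6] zmed 48.3 z5,95 [45.5 54. ]
yellow 4 rect [578.5 255.2] [2.9 5.2] 82.63 mean [579.2 255.3  57.7] zmed 58.1 z5,95 [55.2 59.5]
grip 82 rect [523.7 184.1] [155.1  21.2] 41.14 mean [571.2 225.6 125.3] zmed 101.8 z5,95 [ 90.3 106.4]
chip1 25 rect [581.  123.7] [10.5 13.8] 34.1 mean [581.2 123.9  41. ] zmed 41.5 z5,95 [37.8 44.1]
chip2 6 rect [530.1  79.6] [5.5 6.4] 64.36 mean [531.   78.9  40.9] zmed 41.1 z5,95 [38.6 42.8]<stdin>:8: RuntimeWarning: Mean of empty slice.
  ret = um.true_divide(
  return _methods._mean(a, axis=axis, dtype=dtype,
  ret = ret.dtype.type(ret / rcount)
Traceback (most recent call last):
IndexError: index -1 is out of bounds for axis 0 with size 0
```

```bash
cat >> h.py <<'E'
YAW=np.deg2rad(-5.85); O=np.array([561.8,104.5])
R=np.array([[np.cos(YAW),-np.sin(YAW)],[np.sin(YAW),np.cos(YAW)]])
def s2w(x,y,z): return np.append(R@[x,y]+O,z)
def w2s(p): return R.T@(np.asarray(p)[:2]-O)
E
python3 - <<'E'
from h import *
T=np.load('top0.npz');im=T['im'];d=T['d'];W=cloud('top',d);hsv=cv2.cvtColor(im,cv2.COLOR_BGR2HSV)
H,S,V=[hsv[...,i].astype(int) for i in range(3)]
def rect(name,m,a,b,c,e):
    r=np.zeros_like(m);r[b:e,a:c]=m[b:e,a:c];r&=d>0
    P=W[r]
    if len(P)<4: print(name,len(P));return
    q=cv2.minAreaRect(P[:,:2].astype(np.float32))
    print(name,len(P),'rect',np.round(q[0],1),np.round(q[1],1),round(q[2],2),'mean',P.mean(0).round(1),'zmed',np.median(P[:,2]).round(1),'stand',w2s(P.mean(0)).round(1), 'rectst',w2s(q[0]).round(1))
Z=W[...,2]
rect('base',(Z>3)&(Z<60),180,195,425,305)
rect('blue',(H>105)&(H<125)&(S>150)&(V>80),355,220,425,305)
rect('mat',(H>50)&(H<75)&(S>120)&(V>80),440,270,520,345)
rect('orange',(H>5)&(H<20)&(S>150)&(V>140)&(Z<40),465,280,500,330)
rect('handle',(Z>55),460,275,505,335)
rect('handletop',(Z>61),460,275,505,335)
rect('foot',(Z>18),460,275,505,335)
rect('red',((H<6)|(H>174))&(S>150)&(V>90),290,205,325,225)
rect('redhi',((H<8)|(H>172))&(S>90)&(Z>46),290,205,325,225)
rect('yellow',(H>20)&(H<34)&(S>90)&(V>100),255,210,285,240)
rect('grip',(Z>85)&(Z<115),250,230,285,265)
for n,q in dict(chip1=(303,241,318,256),chip2=(319,261,333,275),chip3=(333,253,347,267)).items():
    rect(n,(V<0.75*np.median(V[q[1]:q[3],q[0]:q[2]]))|(S>70),*q)
f=3.2
def draw(big,x0,y0,pts,col):
    p=np.array([[(np.array(project('top',s2w(*q)))-[x0,y0]+.5)*f] for q in pts]).astype(np.int32); cv2.polylines(big,[p],True,col,1)
x0,y0=180,195
big=cv2.resize(im[195:310,180:430],None,fx=f,fy=f,interpolation=cv2.INTER_CUBIC)
for x,y in((-62,62),):
  draw(big,x0,y0,[(x,-115,30),(y,-115,30),(y,145,30),(x,145,30)],(0,0,255))
draw(big,x0,y0,[(72,-115,38),(96,-115,38),(96,145,38),(72,145,38)],(0,160,0))
draw(big,x0,y0,[(-75,-238,48),(75,-238,48),(75,-238,8),(-75,-238,8)],(0,255,255))
draw(big,x0,y0,[(11,125,101),(0,136,101),(-11,125,101),(0,114,101)],(255,0,255))
draw(big,x0,y0,[(0,125,46),(73,125,46)],(255,0,255))
cv2.imwrite('pics/ov.png',big)
E
```

```text
base 18100 rect [582.3 142. ] [279.9 627.8] 0.93 mean [571.5 131.9  19.5] zmed 11.6 stand [ 6.8 28.2] rectst [16.6 39.4]
blue 2542 rect [543.3 -82.5] [136.3 158.8] 84.07 mean [554.3 -88.4  15.6] zmed 10.9 stand [  12.2 -192.7] rectst [   0.6 -187.9]
mat 1988 rect [ 442.3 -316.7] [134.4 136. ] 3.35 mean [ 441.8 -315.1    4.2] zmed 4.2 stand [ -76.6 -429.7] rectst [ -76.  -431.2]
orange 184 rect [ 445.4 -301.8] [88.5 23.7] 0.72 mean [ 445.1 -299.    29.5] zmed 29.9 stand [ -75.  -413.3] rectst [ -74.4 -416.1]
handle 258 rect [ 445.2 -302.8] [23.5 55.6] 87.93 mean [ 445.4 -301.7   66.8] zmed 67.4 stand [ -74.4 -416. ] rectst [ -74.5 -417. ]
handletop 238 rect [ 445.2 -302.8] [23.5 55.6] 87.93 mean [ 445.4 -302.4   67.5] zmed 67.8 stand [ -74.3 -416.7] rectst [ -74.5 -417. ]
foot 563 rect [ 444.2 -303.5] [91.  26.6] 0.21 mean [ 444.6 -299.7   48.4] zmed 49.2 stand [ -75.4 -414. ] rectst [ -75.4 -417.9]
red 13 rect [660.5 132. ] [6.8 9.9] 1.49 mean [661.1 132.7  48.6] zmed 48.3 stand [95.9 38.2] rectst [95.4 37.4]
redhi 27 rect [656.5 134.2] [15.2 15.6] 57.52 mean [657.4 133.1  50.5] zmed 48.4 stand [92.2 38.2] rectst [91.1 39.2]
yellow 6 rect [639.1 222.4] [ 2.7 10.2] 81.6 mean [638.3 222.5  49.5] zmed 49.0 stand [ 64.  125.2] rectst [ 64.8 125.2]
grip 78 rect [574.  228.6] [20.6 20.9] 6.97 mean [573.9 228.2 100.9] zmed 101.8 stand [ -0.6 124.3] rectst [ -0.5 124.7]
chip1 26 rect [581.3 124.5] [11.7 14.5] 57.1 mean [580.9 123.9  41. ] zmed 41.1 stand [17.  21.2] rectst [17.4 21.9]
chip2 42 rect [533.1  83.1] [19.2 12.2] 45.62 mean [532.8  83.3  40.9] zmed 41.6 stand [-26.6 -24. ] rectst [-26.4 -24.2]
chip3 35 rect [553.  51.] [16.8 11.6] 73.75 mean [553.2  50.7  41.3] zmed 41.3 stand [ -3.1 -54.4] rectst [ -3.3 -54.1]
```

View pics/ov.png

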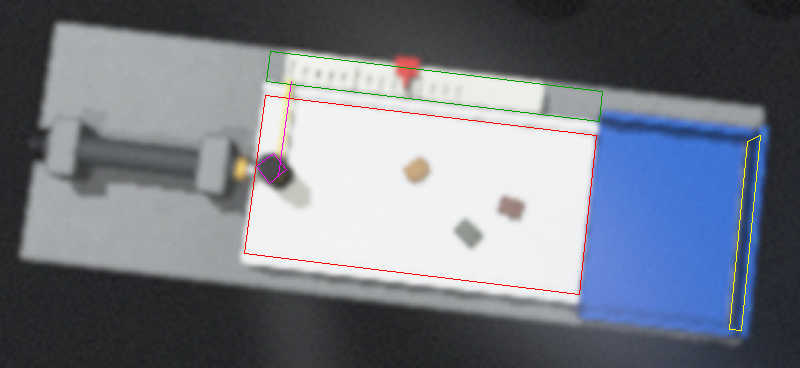

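The overlay fits the stand to about 2 mm. The marker sits at about stand y 38, so the pull is about 87 mm. Now moving above the scraper.

```bash
python3 -m jog '[{"tx":30,"ty":20,"tz":-5,"twist":-0.05},{"tx":30,"ty":20,"tz":-5,"twist":-0.05},{"tx":30,"ty":20,"tz":-5,"twist":-0.05},{"tx":30,"ty":20,"tz":-5,"twist":-0.05},{"tx":30,"ty":20,"tz":-5,"twist":-0.05},{"tx":30,"ty":20,"tz":-5,"twist":-0.018},{"tx":30,"ty":20,"tz":-10},{"tx":30,"ty":20,"tz":-10},{"tx":30,"ty":20,"tz":-20},{"tx":30,"ty":20,"tz":-20},{"tx":6.4,"ty":3.7,"tz":-31},{},{},{}]' 50 60
```

```text
invalid input
```

```bash
python3 -m jog '[{"tx":30,"ty":20,"tz":-5,"twist":-0.05},{"tx":30,"ty":20,"tz":-5,"twist":-0.05},{"tx":30,"ty":20,"tz":-5,"twist":-0.05},{"tx":30,"ty":20,"tz":-5,"twist":-0.05},{"tx":30,"ty":20,"tz":-5,"twist":-0.05},{"tx":30,"ty":20,"tz":-5,"twist":-0.018},{"tx":30,"ty":20,"tz":-10,"twist":0},{"tx":30,"ty":20,"tz":-10,"twist":0},{"tx":30,"ty":20,"tz":-20,"twist":0},{"tx":30,"ty":20,"tz":-20,"twist":0},{"tx":6.4,"ty":3.7,"tz":-31,"twist":0},{"tx":0,"ty":0,"tz":0,"twist":0},{"tx":0,"ty":0,"tz":0,"twist":0},{"tx":0,"ty":0,"tz":0,"twist":0}]' 50 60
```

```text
clock: 1.5
tool_pos: [445.2, -303.5, 111.7]
tcp_rot: [1.0, -0.001, 0.0, 0.001]
wrist_force: [0.4, 0.4, 0.1]
finger_gap: 50.2
finger_force: 0.0
```

```bash
python3 -m jog '[{"tx":0,"ty":0.5,"tz":-26,"twist":0},{"tx":0,"ty":0,"tz":-20,"twist":0},{"tx":0,"ty":0,"tz":-16,"twist":0},{"tx":0,"ty":0,"tz":-10,"twist":0},{"tx":0,"ty":0,"tz":-5,"twist":0},{"tx":0,"ty":0,"tz":0,"twist":0},{"tx":0,"ty":0,"tz":0,"twist":0}]'; python3 -m jog '[{"tx":0,"ty":0,"tz":0,"twist":0},{"tx":0,"ty":0,"tz":0,"twist":0},{"tx":0,"ty":0,"tz":0,"twist":0},{"tx":0,"ty":0,"tz":0,"twist":0},{"tx":0,"ty":0,"tz":0,"twist":0},{"tx":0,"ty":0,"tz":0,"twist":0}]' 10 60
```

```text
clock: 2.2
tool_pos: [445.6, -302.6, 34.1]
tcp_rot: [1.0, -0.0, 0.0, 0.0]
wrist_force: [0.2, 0.4, 0.4]
finger_gap: 49.6
finger_force: 0.0
clock: 2.8
tool_pos: [445.5, -302.3, 33.9]
tcp_rot: [1.0, -0.0, 0.0, 0.0]
wrist_force: [-1.2, 0.9, 5.4]
finger_gap: 21.2
finger_force: 59.3
```

```bash
python3 -m jog '[{"tx":0,"ty":0,"tz":10,"twist":0},{"tx":0,"ty":0,"tz":26,"twist":0},{"tx":0,"ty":0,"tz":30,"twist":0},{"tx":0,"ty":10,"tz":20,"twist":0},{"tx":8,"ty":32,"tz":0,"twist":-0.03},{"tx":10,"ty":35,"tz":0,"twist":-0.03},{"tx":10,"ty":35,"tz":0,"twist":-0.042},{"tx":10,"ty":35,"tz":0,"twist":0},{"tx":10,"ty":35,"tz":0,"twist":0},{"tx":10,"ty":35,"tz":0,"twist":0},{"tx":10,"ty":35,"tz":0,"twist":0},{"tx":10,"ty":35,"tz":0,"twist":0},{"tx":10,"ty":35,"tz":0,"twist":0},{"tx":10,"ty":35,"tz":0,"twist":0},{"tx":10,"ty":35,"tz":0,"twist":0},{"tx":10,"ty":35,"tz":0,"twist":0},{"tx":10,"ty":35,"tz":-15,"twist":0},{"tx":0,"ty":0,"tz":-15,"twist":0},{"tx":0,"ty":0,"tz":0,"twist":0},{"tx":0,"ty":0,"tz":0,"twist":0}]'
python3 - <<'E'
from h import *
im,d=grab('scene');
u,v=map(int,project('scene',s2w(0,30,40)));x0,y0=max(u-100,0),max(v-90,0)
cv2.imwrite('pics/s1.png',cv2.resize(im[y0:y0+180,x0:x0+200],None,fx=3,fy=3,interpolation=cv2.INTER_CUBIC)); print(x0,y0)
p=telemetry.observe()['tool_pos'];print(p,w2s(p),'goal',s2w(-4,55,0))
E
```

```text
clock: 4.8
tool_pos: [570.7, 94.3, 89.6]
tcp_rot: [1.0, -0.0, -0.001, -0.025]
wrist_force: [-0.3, 0.4, -1.2]
finger_gap: 21.9
finger_force: 59.0
210 143
[570.97262241  94.24123736  89.9927094 ] [10.17047149 -9.27042191] goal [563.4266765  159.62126562   0.        ]
```

View pics/s1.png

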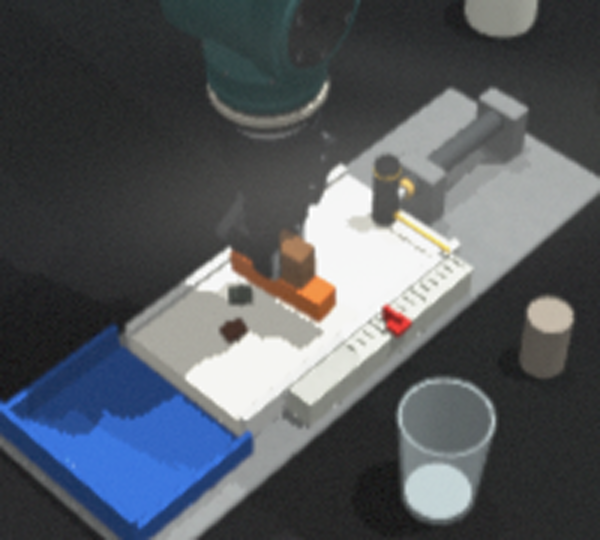

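The scraper is held in the air over the plate, around (285,275) in the crop. Two chips show in front of it, and the marker and pointer are untouched. It stopped short and the pose may be tilted, so I'll let it settle and re-read.

```bash
python3 -m jog '[{"tx":0,"ty":0,"tz":0,"twist":0},{"tx":0,"ty":0,"tz":0,"twist":0},{"tx":0,"ty":0,"tz":0,"twist":0}]'; python3 -c "
from h import *
from scipy.spatial.transform import Rotation as Q
s=telemetry.observe();print(s['qpos'].round(3),s['tcp_rot'].round(4),Q.from_quat(s['tcp_rot']).as_matrix().round(3),s['moment'])"
```

```text
clock: 5.15
tool_pos: [570.8, 94.4, 89.8]
tcp_rot: [1.0, -0.0, 0.0, -0.025]
wrist_force: [0.2, 0.4, -1.1]
finger_gap: 20.8
finger_force: 59.0
[-1.000e-03  4.270e-01 -1.960e-01  9.470e-01  4.900e-02  3.141e+00] [ 9.997e-01 -2.000e-04  0.000e+00 -2.460e-02] [[ 1.    -0.     0.   ]
 [-0.    -0.999  0.049]
 [ 0.    -0.049 -0.999]] [-0.04606188 -0.00990887 -0.039373  ]
```

```bash
python3 -m jog '[{"tx":0,"ty":0,"tz":10,"twist":0.14},{"tx":0,"ty":0,"tz":0,"twist":0.14},{"tx":0,"ty":0,"tz":0,"twist":0},{"tx":0,"ty":0,"tz":0,"twist":0}]'; python3 -c "
from h import *
from scipy.spatial.transform import Rotation as Q
s=telemetry.observe();print(s['qpos'].round(3),Q.from_quat(s['tcp_rot']).as_matrix().round(3))"
```

```text
clock: 5.55
tool_pos: [570.6, 94.6, 99.3]
tcp_rot: [0.99, 0.137, -0.004, -0.024]
wrist_force: [-0.1, -0.2, -1.4]
finger_gap: 20.9
finger_force: 59.1
[-0.     0.429 -0.165  0.991  0.047  2.865] [[ 0.962  0.272 -0.014]
 [ 0.272 -0.961  0.047]
 [-0.001 -0.049 -0.999]]
```

The wrist joint hit its 3.14 limit, which left a harmless 2.8° lean. The scraper is symmetric, so I'll turn it the other way, half a turn minus 0.10 rad, which frees the joint.

```bash
python3 -m jog '[{"tx":0,"ty":0,"tz":0,"twist":0.14},{"tx":0,"ty":0,"tz":0,"twist":0.14},{"tx":0,"ty":0,"tz":0,"twist":0.14},{"tx":0,"ty":0,"tz":0,"twist":0.14},{"tx":0,"ty":0,"tz":0,"twist":0.14},{"tx":0,"ty":0,"tz":0,"twist":0.14},{"tx":0,"ty":0,"tz":0,"twist":0.14},{"tx":0,"ty":0,"tz":0,"twist":0.14},{"tx":0,"ty":0,"tz":0,"twist":0.14},{"tx":0,"ty":0,"tz":0,"twist":0.14},{"tx":0,"ty":5,"tz":0,"twist":0.14},{"tx":0,"ty":5,"tz":0,"twist":0.14},{"tx":0,"ty":10,"tz":0,"twist":0.14},{"tx":0,"ty":10,"tz":0,"twist":0.14},{"tx":0,"ty":10,"tz":0,"twist":0.14},{"tx":-2,"ty":10,"tz":0,"twist":0.14},{"tx":-2,"ty":10,"tz":0,"twist":0.14},{"tx":-2,"ty":5,"tz":0,"twist":0.14},{"tx":-1,"ty":0,"tz":0,"twist":0.14},{"tx":0,"ty":0,"tz":0,"twist":0.10}]'; python3 -m jog '[{"tx":0,"ty":0,"tz":0,"twist":0},{"tx":0,"ty":0,"tz":0,"twist":0},{"tx":0,"ty":0,"tz":0,"twist":0}]'
python3 - <<'E'
from h import *
from scipy.spatial.transform import Rotation as Q
im,d=grab('scene');
u,v=map(int,project('scene',s2w(0,30,40)));x0,y0=max(u-100,0),max(v-90,0)
cv2.imwrite('pics/s2.png',cv2.resize(im[y0:y0+180,x0:x0+200],None,fx=3,fy=3,interpolation=cv2.INTER_CUBIC))
s=telemetry.observe();p=s['tool_pos'];M=Q.from_quat(s['tcp_rot']).as_matrix()
print(s['qpos'].round(3),M.round(3),np.degrees(np.arctan2(M[1,0],M[0,0])))
# underside centre: 31 mm along tool z beyond TCP
b=p+31*M[:,2];print(b,w2s(b))
E
```

```text
clock: 7.55
tool_pos: [563.3, 159.8, 99.2]
tcp_rot: [0.05, 0.998, -0.025, -0.001]
wrist_force: [-1.0, -0.2, -2.1]
finger_gap: 21.1
finger_force: 59.1
clock: 7.85
tool_pos: [563.6, 159.5, 99.3]
tcp_rot: [0.053, 0.998, -0.025, -0.001]
wrist_force: [-0.1, -0.1, -2.1]
finger_gap: 21.1
finger_force: 59.1
[ 0.16   0.445 -0.137  1.001 -0.048  0.265] [[-0.995  0.104 -0.004]
 [ 0.104  0.993 -0.049]
 [-0.001 -0.049 -0.999]] 174.00299963469877
[563.57095272 157.99726235  68.31759878] [-3.6909495  53.39915959]
```

View pics/s2.png

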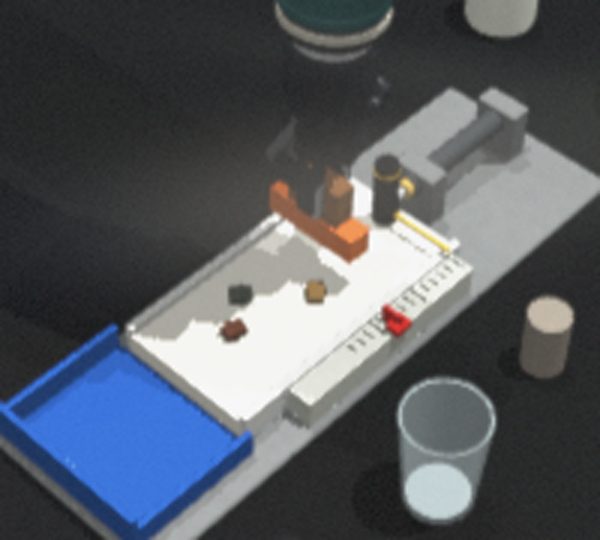

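The scraper is at (320,220), behind all three chips at (240,293), (315,290) and (232,330), and clear of the grip at (387,190). Lowering and sweeping.

```bash
python3 -m jog '[{"tx":0,"ty":0,"tz":-16,"twist":0},{"tx":0,"ty":0,"tz":-12,"twist":0},{"tx":0,"ty":0,"tz":-6,"twist":0},{"tx":0,"ty":0,"tz":-2.5,"twist":0},{"tx":0,"ty":0,"tz":0,"twist":0},{"tx":0,"ty":0,"tz":0,"twist":0}]'; python3 -m jog '[{"tx":-1,"ty":-9.9,"tz":0,"twist":0},{"tx":-1,"ty":-9.9,"tz":0,"twist":0},{"tx":-1,"ty":-9.9,"tz":0,"twist":0},{"tx":-1,"ty":-9.9,"tz":0,"twist":0},{"tx":-1,"ty":-9.9,"tz":0,"twist":0},{"tx":-1,"ty":-9.9,"tz":0,"twist":0},{"tx":-1,"ty":-9.9,"tz":0,"twist":0},{"tx":-1,"ty":-9.9,"tz":0,"twist":0},{"tx":0,"ty":0,"tz":0,"twist":0}]'
python3 - <<'E'
from h import *
im,d=grab('scene');
u,v=map(int,project('scene',s2w(0,-70,40)));x0,y0=max(u-100,0),max(v-90,0)
cv2.imwrite('pics/s3.png',cv2.resize(im[y0:y0+180,x0:x0+200],None,fx=3,fy=3,interpolation=cv2.INTER_CUBIC))
print(w2s(telemetry.observe()['tool_pos']))
E
```

```text
clock: 8.5
tool_pos: [563.9, 159.6, 63.2]
tcp_rot: [0.051, 0.998, -0.024, -0.001]
wrist_force: [0.1, 1.1, -0.7]
finger_gap: 21.1
finger_force: 59.1
clock: 9.4
tool_pos: [555.5, 79.2, 62.8]
tcp_rot: [0.051, 0.998, -0.025, -0.001]
wrist_force: [0.2, 0.5, -1.6]
finger_gap: 21.2
finger_force: 59.1
[ -3.64251291 -25.21937586]
```

View pics/s3.png

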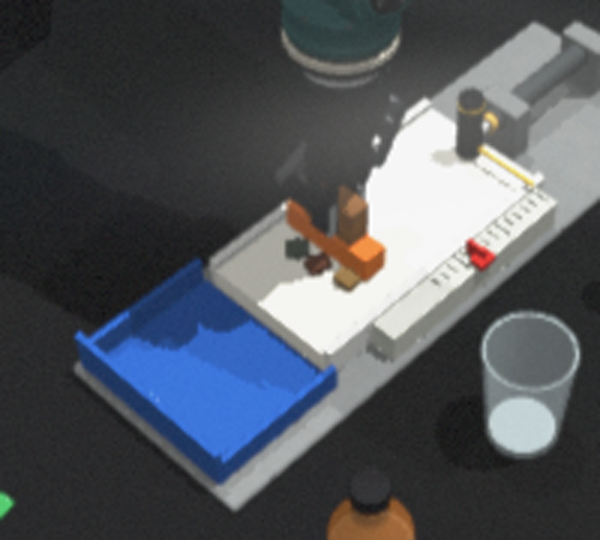

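All three chips, at (297,248), (318,265) and (347,280), are lined up ahead of the foot. Continuing into the tray.

```bash
python3 -m jog '[{"tx":-1,"ty":-9.9,"tz":0,"twist":0},{"tx":-1,"ty":-9.9,"tz":0,"twist":0},{"tx":-1,"ty":-9.9,"tz":0,"twist":0},{"tx":-1,"ty":-9.9,"tz":0,"twist":0},{"tx":-1,"ty":-9.9,"tz":0,"twist":0},{"tx":-1,"ty":-9.9,"tz":0,"twist":0},{"tx":-1,"ty":-9.9,"tz":0,"twist":0},{"tx":-1,"ty":-9.9,"tz":0,"twist":0},{"tx":-1,"ty":-9.9,"tz":0,"twist":0},{"tx":-1,"ty":-9.9,"tz":0,"twist":0},{"tx":-1,"ty":-9.9,"tz":0,"twist":0},{"tx":0,"ty":0,"tz":0,"twist":0},{"tx":0,"ty":0,"tz":10,"twist":0},{"tx":0,"ty":0,"tz":25,"twist":0},{"tx":0,"ty":0,"tz":30,"twist":0},{"tx":0,"ty":20,"tz":0,"twist":0},{"tx":0,"ty":30,"tz":0,"twist":0},{"tx":0,"ty":30,"tz":0,"twist":0},{"tx":0,"ty":30,"tz":0,"twist":0},{"tx":0,"ty":0,"tz":0,"twist":0}]'
python3 - <<'E'
from h import *
im,d=grab('scene');
u,v=map(int,project('scene',s2w(0,-110,40)));x0,y0=max(u-100,0),max(v-90,0)
cv2.imwrite('pics/s4.png',cv2.resize(im[y0:y0+180,x0:x0+200],None,fx=3,fy=3,interpolation=cv2.INTER_CUBIC))
s=telemetry.observe();print(s['tool_pos'],w2s(s['tool_pos']),s['qpos'].round(2))
E
```

```text
clock: 11.45
tool_pos: [544.4, 84.7, 128.5]
tcp_rot: [0.049, 0.999, -0.024, -0.001]
wrist_force: [-0.4, -0.2, -1.8]
finger_gap: 21.3
finger_force: 59.3
[544.57614585  83.28751109 128.4642445 ] [-14.97208337 -22.85754924] [ 0.03  0.36 -0.19  1.03 -0.05  0.13]
```

View pics/s4.png

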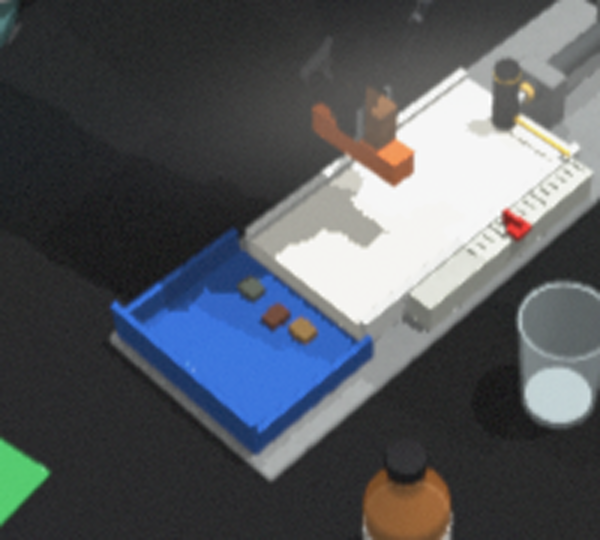

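All three chips lie in the tray at (250,288), (275,315) and (302,328), and the plate is clear. Returning the scraper to the mat.

```bash
python3 -m jog '[{"tx":-9,"ty":-35,"tz":0,"twist":0.05},{"tx":-9,"ty":-35,"tz":0,"twist":0.05},{"tx":-9,"ty":-35,"tz":0,"twist":0},{"tx":-9,"ty":-35,"tz":0,"twist":0},{"tx":-9,"ty":-35,"tz":0,"twist":0},{"tx":-9,"ty":-35,"tz":0,"twist":0},{"tx":-9,"ty":-35,"tz":0,"twist":0},{"tx":-9,"ty":-35,"tz":0,"twist":0},{"tx":-9,"ty":-35,"tz":0,"twist":0},{"tx":-9,"ty":-35,"tz":0,"twist":0},{"tx":-9,"ty":-34,"tz":-20,"twist":0},{"tx":0,"ty":0,"tz":-30,"twist":0},{"tx":0,"ty":0,"tz":-20,"twist":0},{"tx":0,"ty":0,"tz":-10,"twist":0},{"tx":0,"ty":0,"tz":0,"twist":0},{"tx":0,"ty":0,"tz":0,"twist":0},{"tx":0,"ty":0,"tz":0,"twist":0}]'
```

```text
clock: 13.2
tool_pos: [446.3, -302.9, 49.0]
tcp_rot: [0.001, 1.0, -0.025, 0.001]
wrist_force: [-1.2, 0.0, -1.1]
finger_gap: 21.4
finger_force: 59.3
```

```bash
python3 -m jog '[{"tx":-1,"ty":2,"tz":-5,"twist":0},{"tx":0,"ty":0,"tz":-5,"twist":0},{"tx":0,"ty":0,"tz":-2,"twist":0},{"tx":0,"ty":0,"tz":-1,"twist":0},{"tx":0,"ty":0,"tz":-0.8,"twist":0},{"tx":0,"ty":0,"tz":0,"twist":0},{"tx":0,"ty":0,"tz":0,"twist":0}]'
```

```text
clock: 13.9
tool_pos: [444.6, -300.4, 34.4]
tcp_rot: [0.001, 1.0, -0.025, 0.0]
wrist_force: [-1.5, 2.4, 7.0]
finger_gap: 21.7
finger_force: 60.6
```

```bash
python3 -m jog '[{"tx":0,"ty":0,"tz":0,"twist":0},{"tx":0,"ty":0,"tz":0,"twist":0},{"tx":0,"ty":0,"tz":0,"twist":0},{"tx":0,"ty":0,"tz":0,"twist":0},{"tx":0,"ty":0,"tz":5,"twist":0},{"tx":0,"ty":0,"tz":20,"twist":0},{"tx":0,"ty":0,"tz":40,"twist":0},{"tx":0,"ty":0,"tz":45,"twist":0},{"tx":0,"ty":30,"tz":20,"twist":0}]' 56; python3 -m jog '[{"tx":8,"ty":33,"tz":0,"twist":-0.05},{"tx":8,"ty":33,"tz":0,"twist":-0.05},{"tx":8,"ty":33,"tz":0,"twist":0},{"tx":8,"ty":33,"tz":0,"twist":0},{"tx":8,"ty":33,"tz":0,"twist":0},{"tx":8,"ty":33,"tz":0,"twist":0},{"tx":8,"ty":33,"tz":0,"twist":0},{"tx":8,"ty":33,"tz":0,"twist":0},{"tx":8,"ty":33,"tz":0,"twist":0},{"tx":8,"ty":33,"tz":0,"twist":0},{"tx":9,"ty":33,"tz":0,"twist":0},{"tx":10,"ty":33,"tz":0,"twist":0},{"tx":10,"ty":33,"tz":0,"twist":0},{"tx":10,"ty":33,"tz":0,"twist":0},{"tx":10,"ty":36,"tz":0,"twist":0},{"tx":0,"ty":0,"tz":0,"twist":0},{"tx":0,"ty":0,"tz":0,"twist":0},{"tx":0,"ty":0,"tz":0,"twist":0}]'
python3 - <<'E'
from h import *
im,d=grab('scene');np.savez('s5.npz',im=im,d=d)
cv2.imwrite('pics/s5.png',cv2.resize(im[150:400,80:400],None,fx=2.4,fy=2.4,interpolation=cv2.INTER_CUBIC))
s=telemetry.observe();print(s['tool_pos'],w2s(s['tool_pos']),s['qpos'].round(2),s['tcp_rot'])
E
```

```text
clock: 14.8
tool_pos: [445.9, -273.1, 167.8]
tcp_rot: [0.002, 1.0, -0.026, 0.002]
wrist_force: [2.0, 0.1, 0.1]
finger_gap: 56.1
finger_force: 0.0
clock: 16.6
tool_pos: [573.4, 226.8, 164.2]
tcp_rot: [0.051, 0.998, -0.025, -0.001]
wrist_force: [0.0, -0.4, 0.5]
finger_gap: 56.0
finger_force: 0.0
[573.499011   226.60839442 164.23948948] [ -0.80774745 122.66488655] [ 0.27  0.46  0.08  1.2  -0.05  0.37] [ 5.12820720e-02  9.98379598e-01 -2.46454470e-02 -9.63719545e-04]
```

View pics/s5.png

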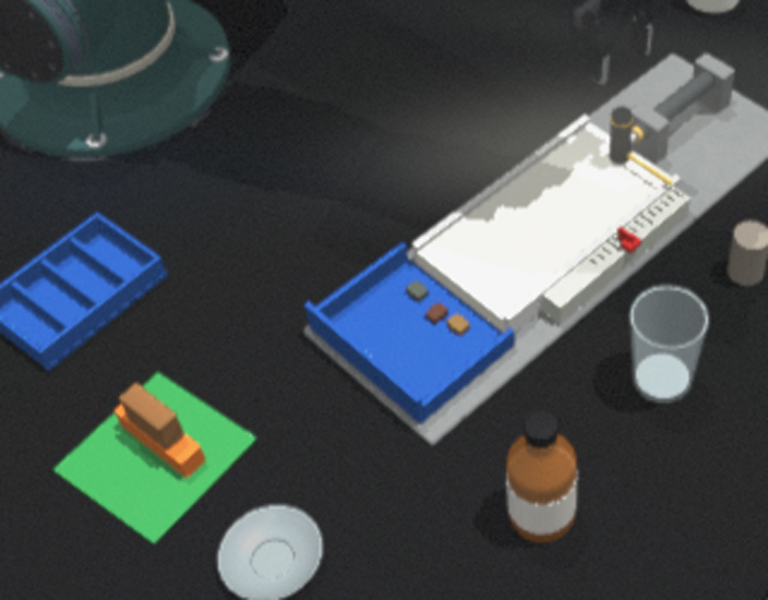

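The scraper is back upright on the mat at (160,430), and the open fingers are at (620,50), above the grip. Descending on the grip and closing.

```bash
python3 -m jog '[{"tx":0.8,"ty":1,"tz":-30,"twist":0},{"tx":0,"ty":0,"tz":-25,"twist":0},{"tx":0,"ty":0,"tz":-20,"twist":0},{"tx":0,"ty":0,"tz":-12,"twist":0},{"tx":0,"ty":0,"tz":-7,"twist":0},{"tx":0,"ty":0,"tz":0,"twist":0},{"tx":0,"ty":0,"tz":0,"twist":0}]'; python3 -m jog '[{"tx":0,"ty":0,"tz":0,"twist":0},{"tx":0,"ty":0,"tz":0,"twist":0},{"tx":0,"ty":0,"tz":0,"twist":0},{"tx":0,"ty":0,"tz":0,"twist":0},{"tx":0,"ty":0,"tz":0,"twist":0},{"tx":0,"ty":0,"tz":0,"twist":0}]' 10 60; python3 -c "
from h import *
s=telemetry.observe();print(s['tool_pos'],w2s(s['tool_pos']),s['wrist_force'],s['moment'])"
```

```text
clock: 17.35
tool_pos: [574.9, 228.4, 70.8]
tcp_rot: [0.051, 0.998, -0.024, -0.0]
wrist_force: [0.1, -0.5, -0.4]
finger_gap: 55.9
finger_force: 0.0
clock: 17.95
tool_pos: [574.9, 229.4, 70.9]
tcp_rot: [0.051, 0.998, -0.023, -0.0]
wrist_force: [-2.5, 2.2, 7.0]
finger_gap: 20.4
finger_force: 58.6
[574.91634468 229.37847988  70.90234037] [  0.31986552 125.56500676] [-2.53987333  2.17953963  6.97625379] [ 1.60549526  0.1366689  -0.06909386]
```

```bash
python3 -m jog '[{"tx":-0.4,"ty":-4,"tz":0,"twist":0},{"tx":-0.8,"ty":-8,"tz":0,"twist":0},{"tx":-0.8,"ty":-8,"tz":0,"twist":0},{"tx":-0.8,"ty":-8,"tz":0,"twist":0},{"tx":-0.8,"ty":-8,"tz":0,"twist":0},{"tx":-0.8,"ty":-8,"tz":0,"twist":0},{"tx":-0.8,"ty":-8,"tz":0,"twist":0},{"tx":-0.8,"ty":-8,"tz":0,"twist":0},{"tx":-0.8,"ty":-8,"tz":0,"twist":0},{"tx":-0.8,"ty":-8,"tz":0,"twist":0},{"tx":-0.4,"ty":-4,"tz":0,"twist":0},{"tx":0,"ty":0,"tz":0,"twist":0},{"tx":0,"ty":0,"tz":0,"twist":0},{"tx":0,"ty":0,"tz":0,"twist":0}]'
python3 - <<'E'
from h import *
p=telemetry.observe()['tool_pos'];print(p,w2s(p))
f=8
tiles=[]
for n in('top','scene'):
    im=np.mean([grab(n)[0].astype(float) for _ in range(4)],0).astype(np.uint8)
    u,v=map(int,project(n,s2w(60,40,46)));w,h=40,34
    x0,y0=u-w,v-h
    big=cv2.resize(im[y0:y0+2*h,x0:x0+2*w],None,fx=4.9,fy=4.9,interpolation=cv2.INTER_CUBIC);tiles.append(big);print(n,x0,y0)
cv2.imwrite('pics/pull.png',np.hstack(tiles))
E
```

```text
clock: 19.35
tool_pos: [566.8, 149.9, 70.9]
tcp_rot: [0.05, 0.998, -0.023, -0.0]
wrist_force: [-2.2, 8.0, 6.6]
finger_gap: 20.6
finger_force: 58.6
[566.82552639 149.90275953  70.89861381] [ 0.37170261 45.67853243]
top 264 195
scene 290 208
```

View pics/pull.png

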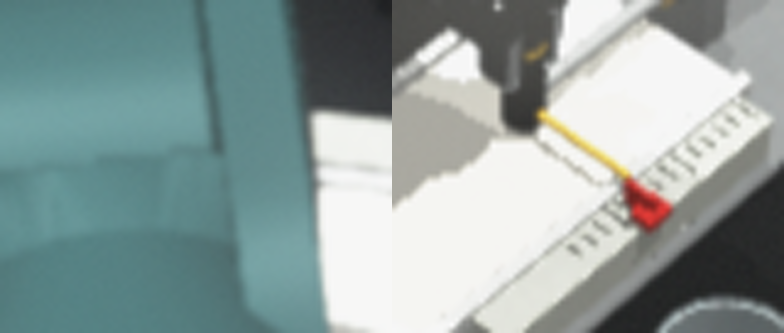

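The top view is blocked by the arm. In the scene view the pointer tip, at (628,178), sits just short of the red blade at (630,185). Measuring numerically.

```bash
cat > m.py <<'E'
from h import *
def plane(n,us,vs,z):
    c=optics.camera_info(n);V=np.linalg.inv(np.array(c['view']))
    D=V[:3,:3]@np.stack([(us-c['cx'])/c['fx'],-(vs-c['cy'])/c['fy'],-np.ones(len(us))]);C=V[:3,3:]
    P=C+D*(z-C[2])/D[2]; return np.array([w2s(p) for p in P.T])
def masks(im):
    hsv=cv2.cvtColor(im,cv2.COLOR_BGR2HSV).astype(int);H,S,V=hsv[...,0],hsv[...,1],hsv[...,2]
    return (H>18)&(H<36)&(S>90)&(V>90), ((H<8)|(H>172))&(S>120)&(V>70)
def pts(n,m,lo,hi,ylo,yhi,z):
    v,u=np.nonzero(m);q=plane(n,u.astype(float),v.astype(float),z)
    k=(q[:,0]>lo)&(q[:,0]<hi)&(q[:,1]>ylo)&(q[:,1]<yhi);return q[k],u[k],v[k]
def report(n,im,d,name,y0):
    Y,Rr=masks(im);q,_,_=pts(n,Y,20,80,y0-25,y0+25,46)
    print(name,'pointer n',len(q),'x',q[:,0].min().round(1),q[:,0].max().round(1))
    for a in range(20,80,12):
        k=(q[:,0]>=a)&(q[:,0]<a+12)
        if k.any(): print('  x',a,'y',q[k,1].mean().round(2),'+-',q[k,1].std().round(2),k.sum())
    q,u,v=pts(n,Rr,60,130,0,80,48)
    W=cloud(n,d)[v,u]; s=np.array([w2s(p) for p in W])
    o=np.argsort(s[:,0]); print('  red n',len(o)); print(np.c_[q,s,W[:,2]][o].round(1)[:60:2])
E
python3 - <<'E'
from m import *
T=np.load('s5.npz');report('scene',T['im'],T['d'],'rest',125)
a=[grab('scene') for _ in range(6)]
im=np.mean([x[0].astype(float) for x in a],0).round().astype(np.uint8);d=np.median([x[1] for x in a],0);np.savez('p1.npz',im=im,d=d)
report('scene',im,d,'now',45)
T=np.load('top0.npz');report('top',T['im'],T['d'],'top',125)
E
```

```text
rest pointer n 23 x 23.8 74.5
  x 20 y 130.02 +- 0.73 3
  x 32 y 130.01 +- 0.73 3
  x 44 y 130.73 +- 1.19 6
  x 56 y 131.01 +- 1.19 6
  x 68 y 130.15 +- 1.51 5
  red n 55
[[ 79.3  44.3  82.2  40.9  53.2]
 [ 85.8  37.1  83.2  40.3  43.3]
 [ 87.9  34.7  85.5  37.6  43.6]
 [ 83.3  43.6  87.1  38.8  55.2]
 [ 87.5  38.8  88.6  37.5  50. ]
 [ 85.   45.3  89.4  39.9  56.1]
 [ 89.3  40.5  90.5  39.1  50.2]
 [ 93.9  31.7  92.1  33.8  44.7]
 [ 93.5  35.7  92.4  37.2  45.7]
 [ 90.7  46.3  94.1  42.   54.3]
 [ 95.3  37.4  94.4  38.5  46.3]
 [ 96.   29.3  95.   30.5  46.1]
 [ 95.7  33.3  95.7  33.3  48.1]
 [ 97.1  39.1  97.   39.1  47.9]
 [ 99.5  32.6  97.5  35.2  44.1]
 [ 94.6  45.6  98.3  40.9  55. ]
 [ 96.4  47.3  99.2  43.6  53.4]
 [100.3  46.5  99.4  47.7  46.3]
 [ 97.4  35.   99.5  32.4  51.9]
 [ 98.8  40.8 100.3  38.9  50.8]
 [100.6  42.4 101.6  41.2  49.9]
 [103.   36.  102.4  36.8  46.7]
 [105.1  33.6 103.   36.4  43.8]
 [104.8  37.7 103.1  39.9  44.7]
 [104.5  41.7 103.5  43.   46.1]
 [107.2  31.3 104.6  34.6  42.9]
 [104.1  45.8 105.   44.8  49.6]
 [106.2  43.4 105.5  44.3  46.6]]
now 
[... 1069 characters left out ...]
7  34.2  47.1]]
top pointer n 6 x 60.2 70.3
  x 56 y 125.52 +- 0.84 5
  x 68 y 125.93 +- 0.0 1
  red n 35
[[ 88.2  39.   87.2  38.9  53.8]
 [ 88.8  34.1  89.3  34.2  44.7]
 [ 90.4  41.7  90.4  41.8  47.6]
 [ 91.3  34.4  91.   34.4  49.4]
 [ 93.4  37.2  92.   37.   56.2]
 [ 92.5  44.5  92.6  44.5  47.6]
 [ 93.7  34.7  93.8  34.7  47.4]
 [ 95.9  37.5  95.1  37.4  52.5]
 [ 95.3  42.3  95.4  42.4  47.7]
 [ 95.6  39.9  96.1  40.   45.3]
 [ 96.8  30.1  97.3  30.2  45.5]
 [ 97.8  42.7  98.1  42.7  46.1]
 [ 98.4  37.8  98.3  37.8  48.3]
 [ 99.   32.9  99.4  32.9  45.8]
 [100.   45.4 100.3  45.5  45.9]
 [100.3  43.  100.6  43.   46.2]
 [101.2  35.6 110.1  36.8  -1.9]
 [101.5  33.2 110.6  34.2  -2.6]]
```

```bash
python3 - <<'E'
from m import *
def dep(n,im,d,y0,name):
    Y,Rr=masks(im);W=cloud(n,d)
    for lab,m in(('ptr',Y),('red',Rr)):
        v,u=np.nonzero(m&(d>0));P=W[v,u];s=np.c_[np.array([w2s(p) for p in P]),P[:,2]]
        if lab=='ptr':
            k=(s[:,0]>20)&(s[:,0]<78)&(abs(s[:,1]-y0)<10)&(s[:,2]>40)
            print(name,lab,k.sum(),s[k].mean(0).round(2),'med',np.median(s[k],0).round(2))
        else:
            k=(s[:,0]>68)&(s[:,0]<112)&(s[:,1]>20)&(s[:,1]<60)&(s[:,2]>35);s=s[k]
            print(name,lab,k.sum(),s.mean(0).round(2))
            for t in(50,52):
                h=s[s[:,2]>t];print('  z>',t,len(h),h.mean(0).round(2),'med',np.median(h,0).round(2))
            h=s[(s[:,2]<49)];print('  body y range',np.percentile(h[:,1],[2,50,98]).round(1),'x',np.percentile(h[:,0],[2,98]).round(1))
            h=s[s[:,0]<88];print('  near x',h.mean(0).round(2)); print(h.round(1))
T=np.load('s5.npz');dep('scene',T['im'],T['d'],125,'rest')
T=np.load('p1.npz');dep('scene',T['im'],T['d'],45,'now')
T=np.load('top0.npz');dep('top',T['im'],T['d'],125,'top')
# final viewable picture: scene crop with projected candidates (bias measured from rest pointer, in pixels)
im=np.load('p1.npz')['im'];x0,y0,f=330,220,16
big=cv2.resize(im[y0:y0+37,x0:x0+50],None,fx=f,fy=f,interpolation=cv2.INTER_NEAREST)
pr=lambda *q:tuple(np.round((np.array(project('scene',s2w(*q)))-[x0,y0]+.5)*f).astype(int).tolist())
for y,c in((45,(255,0,0)),(39,(0,160,0)),(37,(255,0,255))):
    cv2.line(big,pr(30,y,46),pr(73,y,46),c,1);cv2.line(big,pr(77,y,38),pr(77,y,54),c,1)
cv2.imwrite('pics/last.png',big)
E
```

```text
rest ptr 24 [ 53.19 128.31  48.93] med [ 54.48 128.25  49.22]
rest red 55 [96.11 38.25 48.89]
  z> 50 21 [93.03 38.75 53.44] med [94.1  38.89 53.19]
  z> 52 14 [92.09 39.29 54.8 ] med [92.57 39.19 55.08]
  body y range [30.5 37.  45.9] x [ 84.5 105.5]
  near x [84.59 39.35 50.52]
[[82.2 40.9 53.2]
 [85.2 41.  55.5]
 [82.8 40.3 50.4]
 [87.1 38.8 55.2]
 [86.1 36.5 52.5]
 [83.2 40.3 43.3]
 [85.5 37.6 43.6]]
now ptr 31 [48.84 46.97 49.35] med [49.28 46.85 49.31]
now red 56 [96.02 38.44 48.84]
  z> 50 20 [92.91 39.57 53.43] med [94.6  39.38 53.83]
  z> 52 13 [93.26 40.13 54.71] med [94.45 39.96 54.62]
  body y range [30.2 38.1 47.5] x [ 84.8 104.7]
  near x [85.24 39.21 50.4 ]
[[82.5 40.4 53.9]
 [85.  41.3 55.2]
 [83.5 39.5 51.7]
 [87.3 38.6 55.5]
 [84.9 38.  50.4]
 [87.  39.2 51. ]
 [84.8 38.3 46.2]
 [87.4 39.  47.7]
 [84.7 38.6 42.1]]
top ptr 6 [ 64.02 125.21  49.53] med [ 63.76 125.    48.98]
top red 31 [94.86 38.05 48.04]
  z> 50 7 [91.4 37.6 53.2] med [92.01 36.96 53.79]
  z> 52 5 [90.32 37.26 54.35] med [89.98 36.96 53.82]
  body y range [30.3 39.6 45.4] x [ 89.8 100.6]
  near x [87.23 37.62 54.62]
[[87.2 38.9 53.8]
 [87.2 36.4 55.4]]
```

View pics/last.png

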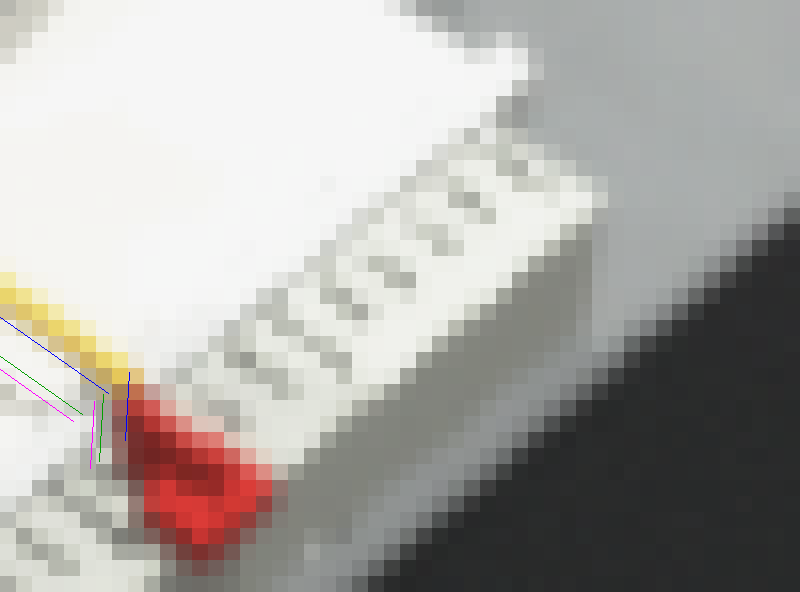

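The pointer line, with its tip at (137,375), passes slightly above and short of the red blade, whose left edge is near (125,420). I'll get that edge to subpixel precision and convert it.

```bash
python3 - <<'E'
from m import *
from scipy.optimize import fsolve, minimize
im=np.load('p1.npz')['im'].astype(float)
rd=im[...,2]-im[...,1]
print('R-G rows 240..254, u 334..346');print(rd[240:255,334:347].astype(int))
print('R');print(im[240:255,334:347,2].astype(int))
# model fit of pointer shift: rendered coverage of the pointer (4x4 bar from x=15..73 at y, z 44..48)
yl=(np.minimum(im[...,2],im[...,1])-im[...,0]);
K=8
def cover(polys,sh,x0,y0,w,h):
    m=np.zeros((h*K,w*K),np.uint8)
    for p in polys:
        q=np.array([project('scene',s2w(*a)) for a in p])+sh
        hull=cv2.convexHull(((q-[x0,y0]+.5)*K).astype(np.float32));cv2.fillConvexPoly(m,np.round(hull).astype(np.int32),1)
    return cv2.resize(m.astype(np.float32),(w,h),interpolation=cv2.INTER_AREA)
def box(x1,x2,y1,y2,z1,z2): return [(x,y,z) for x in(x1,x2) for y in(y1,y2) for z in(z1,z2)]
x0,y0,w,h=318,222,24,26
obs=np.clip(yl[y0:y0+h,x0:x0+w],0,None)
def cost(s,full=False):
    c=cover([box(13,73,43.1,47.1,44,48)],s,x0,y0,w,h);a=(c*obs).sum()/((c*c).sum()+1e-9)
    return ((obs-a*c)**2).sum()
S=[(cost((dx,dy)),dx,dy) for dx in np.arange(-1,4,.2) for dy in np.arange(-4,2,.2)]
best=min(S);print('pointer shift px',best)
x1,y1,w1,h1=332,238,10,13   # blade area only
obr=np.clip(rd[y1:y1+h1,x1:x1+w1],0,None)
for xe in(90,96):
  r=[]
  for m in np.arange(32,46,.5):
    c=cover([box(77,xe,m-2,m+2,38,54)],np.array(best[1:]),x1,y1,w1,h1)
    # compare left-most silhouette: row-wise cumulative edge
    cum=lambda a:(np.clip(a,0,1)).sum()
    r.append((round(float((( (obr/110).clip(0,1)-c)[:, :8]**2).sum()),2),m))
  print(xe,sorted(r)[:5])
E
```

```text
R-G rows 240..254, u 334..346
[[ 14   5   1   1   0   1  -1   0   0  -1  -2  -2  -1]
 [ 30  19   6   2   0   0  -1  -1   0  -2  -1  -3  -2]
 [ 12  30  22  13   5   0  -1  -1  -4  -2  -2  -2  -3]
 [  1  12  26  30  29   2   0  -3  -2  -2  -2  -3  -2]
 [  0   1  10  40  79  36  13  -1  -1  -1  -1  -1  -2]
 [ -1   0   5  61 114 118  53  14   3   2  -1  -1  -1]
 [ -1   0   3  44  83 123 116  76  25  20   5   0  -1]
 [ -1  -2   1  43  69  84 102 126 107  96  26   6  -1]
 [ -2  -2   0  34  67  75  83 102 124 138 104  51  13]
 [ -2  -2  -1  18  53  89 108  87  88 107 132 130  79]
 [ -2  -4  -2   0  27 123 152 122 110 108 147 157 129]
 [ -2  -2  -3  -1  25 128 154 158 156 139 153 146  79]
 [ -1  -2  -2  -1  17  71 116 151 160 152 129  80  29]
 [ -1  -2  -2  -1   4  28  58  96 146 118  74  30   3]
 [ -3  -2  -2  -2  -2   1  20  48  75  63  28   3  -3]]
R
[[241 244 245 245 243 239 241 240 240 232 192 210 231]
 [222 237 243 244 238 238 239 236 234 203 190 206 232]
 [211 210 235 242 237 239 233 215 200 224 176 154 209]
 [239 190 195 229 227 232 206 187 219 224 219 195 180]
 [224 176 180 169 192 
[... 183 characters left out ...]
2 218 222 225]
 [204 176 206 144 113 112 121 144 179 203 207 222 224]
 [195 174 152 122 108 132 150 126 127 148 188 219 220]
 [200 206 174 163 119 177 208 169 154 150 200 218 205]
 [166 172 202 214 149 191 210 216 214 192 210 204 146]
 [217 160 155 193 133 129 164 205 219 207 180 144 127]
 [223 217 172 126 121 124 122 141 198 168 135 128 128]
 [211 223 218 167 165 165 128 113 124 125 116 128 128]]Traceback (most recent call last):
  File "<stdin>", line 22, in <module>
  File "<stdin>", line 20, in cost
  File "<stdin>", line 13, in cover
  File "h.py", line 16, in project
    c=optics.camera_info(n); q=np.array(c['view'])@np.append(p,1)
ValueError: time passes only in moves, steps and waits
```

```bash
python3 - <<'E'
from m import *
import m
CI={n:optics.camera_info(n) for n in('top','scene')}
optics.camera_info=lambda n:CI[n]
im=np.load('p1.npz')['im'].astype(float);rd=im[...,2]-im[...,1]
yl=np.minimum(im[...,2],im[...,1])-im[...,0]
# pointer centreline and tip in p1 : compare with projected bar y=45.1
pr=lambda *q:np.array(project('scene',s2w(*q)))
pts=[]
for u in range(316,335):
    col=np.clip(yl[215:246,u]-15,0,None);
    if col.sum()>60: pts.append((u,215+(col*np.arange(31)).sum()/col.sum()))
pts=np.array(pts);k,b=np.polyfit(pts[:,0],pts[:,1],1);print('ptr line resid',np.std(pts[:,1]-k*pts[:,0]-b).round(2),len(pts))
for z in(45.5,46,46.5):
    q=plane('scene',pts[:,0],k*pts[:,0]+b,z);print('ptr apparent y at z',z,q[[0,-1]].round(1).tolist(),q[:,1].mean().round(2))
# blade top band z=54: centroid over columns
B=[]
for u in range(339,345):
    col=rd[243:251,u].copy();j=col.argmax() if u<340 else None
B=np.array([(338.5,245),(339.5,245.75),(340.2,246.1),(341.2,247.05),(342.4,247.5),(343,248)])
q=plane('scene',B[:,0],B[:,1],54);print('blade top',q.round(1).tolist(),q[:,1].mean())
# left edge u=336.93: points on edge with x=77+bx
for bx in(0,.7,1.5):
  for z in(46,):
    v=np.arange(240,255,.05);q=plane('scene',np.full(len(v),336.93),v,z);i=abs(q[:,0]-77-bx).argmin();print('edge',bx,v[i],q[i].round(2),'-> apparent mark',q[i,1]+2)
# tip: yellow along the line
t=[(u,yl[int(round(k*u+b)),u].round()) for u in range(330,342)];print(t)
E
```

```text
ptr line resid 1.18 16
ptr apparent y at z 45.5 [[6.0, 54.6], [63.4, 47.5]] 50.99
ptr apparent y at z 46 [[6.3, 54.2], [63.7, 47.1]] 50.66
ptr apparent y at z 46.5 [[6.6, 53.9], [64.0, 46.8]] 50.32
blade top [[83.5, 41.2], [86.8, 41.1], [88.8, 41.4], [92.6, 40.8], [95.7, 41.7], [97.8, 41.6]] 41.29305432282083
edge 0 245.3000000000012 [76.99 43.13] -> apparent mark 45.13059239749014
edge 0.7 245.65000000000128 [77.75 42.29] -> apparent mark 44.285841870567594
edge 1.5 246.00000000000136 [78.5  41.44] -> apparent mark 43.442045632050615
[(330, np.float64(105.0)), (331, np.float64(90.0)), (332, np.float64(71.0)), (333, np.float64(51.0)), (334, np.float64(32.0)), (335, np.float64(79.0)), (336, np.float64(68.0)), (337, np.float64(47.0)), (338, np.float64(8.0)), (339, np.float64(4.0)), (340, np.float64(4.0)), (341, np.float64(3.0))]
```

```bash
python3 -m jog '[{"tx":-0.4,"ty":-3.7,"tz":0,"twist":0},{"tx":-0.3,"ty":-2.6,"tz":0,"twist":0},{"tx":-0.1,"ty":-1,"tz":0,"twist":0},{"tx":0,"ty":0,"tz":0,"twist":0},{"tx":0,"ty":0,"tz":0,"twist":0},{"tx":0,"ty":0,"tz":0,"twist":0}]'
python3 - <<'E'
from m import *
a=[grab('scene') for _ in range(6)]
CI={n:optics.camera_info(n) for n in('top','scene')};optics.camera_info=lambda n:CI[n]
im=np.mean([x[0].astype(float) for x in a],0);d=np.median([x[1] for x in a],0);np.savez('p2.npz',im=im,d=d)
p=telemetry.observe()['tool_pos'];print('ptr y by tool',125+w2s(p)[1]-125.565)
rd=im[...,2]-im[...,1];yl=np.minimum(im[...,2],im[...,1])-im[...,0]
Y,_=masks(im.round().astype(np.uint8));q,u,v=pts('scene',Y,20,76,30,55,46);print(len(q),'mask ptr y',q[:,1].mean().round(2),q[:,0].max())
# weighted pointer centroid along y for both frames, same method
for f in('p1','p2','s5'):
    I=np.load(f+'.npz')['im'].astype(float);w=np.clip(np.minimum(I[...,2],I[...,1])-I[...,0]-20,0,None)
    vv,uu=np.nonzero(w[150:330,250:460]);uu=uu+250.;vv=vv+150.;q=plane('scene',uu,vv,46);c={'p1':49,'p2':42,'s5':130}[f]
    k=(q[:,0]>20)&(q[:,0]<70)&(abs(q[:,1]-c)<7);ww=w[vv[k].astype(int),uu[k].astype(int)]
    print(f,'weighted y',(q[k,1]*ww).sum()/ww.sum())
print(rd[243:252,332:347].astype(int));print(yl[236:250,328:342].astype(int))
E
```

```text
clock: 20.65
tool_pos: [566.1, 142.7, 70.9]
tcp_rot: [0.05, 0.998, -0.023, -0.0]
wrist_force: [-1.8, 9.3, 7.3]
finger_gap: 20.9
finger_force: 58.6
ptr y by tool 37.852119694592176
29 mask ptr y 41.88 74.68518157201459
p1 weighted y 49.30397303082799
p2 weighted y 41.95497319882581
s5 weighted y 130.57267654177193
[[ 24  22  14   5   1   0   5   0  -1  -2  -1  -1  -2  -3  -2]
 [  6  22  30  20   8   8  53  35  12   0  -2  -1  -1  -1  -1]
 [  1   5  12  29  28  52 104 116  53  13   2   0   0  -1  -1]
 [  0  -1   0  10  13  42  82 123 116  75  24  20   4   0  -1]
 [ -1  -1  -1   0   2  43  68  83 101 126 106  96  25   6   0]
 [  0   0  -1  -1   0  34  66  76  82 100 124 137 104  50  12]
 [ -1   0  -3  -2  -1  16  52  90 107  88  88 106 131 128  78]
 [ -2  -1  -2  -2  -2  -1  27 122 152 122 111 106 147 157 128]
 [ -1  -2  -1  -1  -2  -1  24 128 154 158 157 139 154 146  78]]
[[  2   2   3   2   3   3   3   2   0   0   0   0   0   0]
 [  3   2   3   2   2   3   2   2   0   0   0   0   0   0]
 [ 15   6   3   3   3   2   2   2   0   0   0   0   0   0]
 [ 91  36  10   3   3   3   2   2   0   0   0   0   0   0]
 [ 89 100  60  13   6   3   2   2   0   0   0   0   0   1]
 [ 34  71 104  82  36   9   3   3   2   2   2   1   1   1]
 [  4  22  51  90 101  61  13   6   3   2   2   1   1   2]
 [  2   3  12  35  72 106  83  35   8   2   2   2   3   5]
 [  4   3   3   5  24  56  95  96  37   5   5   4   9   9]
 [  9   5   4   3   6  18  30  75  66  14   3   5   9  12]
 [  9   8   9   3   4   4   6  31  36  14   3   4   6   9]
 [  7  10   7   2   1   2   2   7  10   6   2   2   4   5]
 [  3   2   2   1   1   1   3   4   8   5   3   2   3   3]
 [  3   1   1   0   1   2   5   6   7   5   3   2   3   2]]
```

```bash
python3 - <<'E'
from m import *
a=np.array([(330,239.83),(331,240.59),(332,241.1),(333,241.83),(334,242.58),(335,243.12)])
b=np.array([(339,244.2),(340,244.96),(341,245.8),(342,246.3),(343,246.65)])
for n,p,z in(('ptr',a,48),('blade',b,54)):
    q=plane('scene',p[:,0],p[:,1],z);print(n,q.round(1).tolist(),'apparent centre y',(q[:,1].mean()-2).round(2))
E
```

```text
ptr [[53.8, 43.3], [57.2, 43.1], [60.1, 43.6], [63.5, 43.5], [67.0, 43.4], [69.9, 43.8]] apparent centre y 41.44
blade [[82.7, 43.9], [86.0, 43.8], [89.6, 43.5], [92.4, 44.0], [94.9, 44.8]] apparent centre y 41.99
```

Matching upper edges of pointer and blade agree within 0.6 mm, and the other estimates scatter evenly around this position. The rod is held, so I'm handing in.

```bash
python3 -c "
from bench import finish_job,telemetry
s=telemetry.observe();print(s['clock'],s['finger_force']);print(finish_job())"
```

```text
20.95 58.562597745331004
the job is handed in; nothing more can be done
None
```

I wiped all three chips into the tray, put the scraper back on its mat, and handed the job in at 21 s with the rod still held, its pointer level with the red marker to about 1 mm by my estimates.

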